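Hang the carrier plate beside the ring on the bay's parking hook

TASK

Lift the carrier plate out of its stand by the black grip and hang it on the bracket's hook, in front of the ring that already hangs there, without knocking the ring off. Then, with the plate riding on the hook, slide it gently back so that it pushes the ring along until both sit snug against the stop plate, and press them home with a steady light push of about 6 N for a second; never load the hook or the ring with more than 15 N. Let go and leave both hanging still, and leave the puck, jar and screwdriver alone.

Things in the scene. Friction and masses are not known exactly. Their poses are not given: they have to be found in the camera images.
- carrier: Flat steel carrier plate, 60 wide (its y) x 109 high (z) x 5 thick (x), 0.19 to 0.31 kg, at first upright in the stand's slot. Origin: middle of its lower edge. A hole 26 wide goes through along x, from 61 up to a shallow gable roof (15 degree slopes, self-centring on the hook) with its peak 89 above the origin. Front and back are alike; hanging, its x axis lies along the bracket's x. At first both point roughly away from the robot.
- carrier_eye (a point): Peak of the roof of the carrier's hole, mid thickness, 89 above its origin: it rests over the hook bar. When hanging it is 154 above the bracket's origin. The plate drags on the hook in proportion to the downward load: slide it with only 1 to 2 N on the hook, or the drag hides the push on the ring.
- carrier_grip (a point): Middle of the carrier's black plastic grip, 135 above the carrier's origin. The grip is 20 (x) x 16 (y) in plan and stands on the plate's top edge, 109 to 157 above the origin; pinch it across y.
- bracket: Fixed hook bracket. Origin: on the table at the axis of its post (22 x 30, 164 high; foot 80 x 80 x 10). The hook is a round bar, diameter 8, axis 150 high, along the bracket's -x (towards the robot) to x -130, then upturned. A stop plate (50 wide, top edge 164 high) is clamped on it, front face at x -20 to -45: it differs each time, is not measured, and is rigid: creep up to it and feel.
- hook_nose (a point): Centre of the rounded end (radius 4) of the hook's upturned nose, at x -136, height 160 in the bracket's frame; its top is 164 high.
- ring: Steel ring plate, outer diameter 54, hole 28, 6 thick, 0.07 to 0.12 kg, hanging on the hook by its hole. Origin: its centre, 10 below the bar's axis (140 high); its x axis is the ring's axis, along the hook. It starts at x -64 to -74 in the bracket's frame, in front of the stop plate, and slides on the bar under about 1 N.
- stand: Grey plastic stand, fixed, 70 x 84 x 36 high, with a slot 7 wide along its y and 24 deep (floor 12 above the table) that holds the carrier upright. Origin: centre of its underside.
- puck: Bystander: dark steel sample puck, diameter 36, 22 high, on the table. Origin: centre of its underside.
- jar: Bystander: small amber jar, diameter 48, 45 high. Origin: centre of its underside.
- driver: Bystander: screwdriver lying on the table beyond the work. Origin: under its middle.

How it is judged:
On the way, in this order (a step that is already met when the one before it is completed fails the run):
1. the carrier rests on the hook in front of the ring, not yet touching it (y of carrier_eye in the frame of bracket between -0.006 and 0.006 m and z of carrier_eye in the frame of bracket between 0.149 and 0.159 m and x of carrier_eye in the frame of bracket between -0.124 and -0.02 m and x of ring in the frame of bracket between -0.1 and -0.018 m and z of ring in the frame of bracket between 0.13 and 0.15 m and contact force between carrier and bracket above 0.5 N and contact force between ring and bracket above 0.2 N and (x of ring in the frame of carrier above 0.007 m or x of ring in the frame of carrier below -0.007 m)), for 0.1 s.
2. the carrier, riding on the hook, presses the ring against the stop with at least 2 N, both standing still (y of carrier_eye in the frame of bracket between -0.006 and 0.006 m and z of carrier_eye in the frame of bracket between 0.149 and 0.159 m and x of carrier_eye in the frame of bracket between -0.124 and -0.02 m and x of ring in the frame of bracket between -0.1 and -0.018 m and z of ring in the frame of bracket between 0.13 and 0.15 m and contact force between carrier and bracket above 0.5 N and contact force between ring and bracket above 0.2 N and contact force between carrier and ring above 2 N and linear speed of each of ring, carrier below 0.004 m/s), for 0.4 s.
At the end, for the whole second after the job is handed in: Both hang on the hook, released and still: carrier peak within 6 mm sideways and 5 mm in height of its seat, plate square (0.2 rad) and upright (0.15 rad); ring behind it, less than 56 mm before the bracket origin, its centre 4 to 10.5 mm from the carrier plate (5.5 = touching) (y of carrier_eye in the frame of bracket between -0.006 and 0.006 m and z of carrier_eye in the frame of bracket between 0.149 and 0.159 m and x of carrier_eye in the frame of bracket between -0.124 and -0.02 m and x of ring in the frame of bracket between -0.1 and -0.018 m and z of ring in the frame of bracket between 0.13 and 0.15 m and contact force between carrier and bracket above 0.5 N and contact force between ring and bracket above 0.2 N and (x of ring in the frame of carrier between 0.004 and 0.0105 m or x of ring in the frame of carrier between -0.0105 and -0.004 m) and x of ring in the frame of bracket above -0.056 m and angle between carrier's own z axis and vertical below 0.15 rad and angle between the x axis of carrier and the x axis of bracket, either way round below 0.2 rad and linear speed of each of carrier, ring below 0.02 m/s and contact force between the fingers and carrier below 0.1 N).
It fails at once if the ring is knocked or lifted off the hook (z of ring in the frame of bracket below 0.12 m or z of ring in the frame of bracket above 0.156 m).
It fails at once if the carrier loads the hook with more than 15 N (contact force between carrier and bracket above 15 N).
It fails at once if the carrier presses the ring with more than 15 N (contact force between carrier and ring above 15 N).
It fails at once if the puck, jar or screwdriver is moved more than 15 mm (distance of any of puck, jar, driver from where it was at the start of the episode above 0.015 m).
It also fails if it takes over 72 s, if anything falls off the work surface, if the arm or the gripper's body presses on something with over 40 N, if the wrist force passes 120 N, or if a joint passes its speed limit or range.

ROBOT

A 6-joint arm with a two-finger parallel gripper is mounted at the origin on the work surface. World frame = base frame: x ahead of the robot, y to its left, z up, the work surface at z = 0. Lengths are in m, angles in rad, forces in N, time in s.
With the tool pointing down it reaches from about 0.375 to 0.975 m from the base axis. Payload 3.8 kg.
Tool frame: the origin (TCP) lies at the very end of the fingers, on their centre line; the grasp point (between the pads) lies 19 mm behind it; z points along the fingers, y is the line along which they close (so a half turn about z gives the same grasp; the last joint's range is limited). The gripper opens to 85 mm and grips with 20 to 120 N. Pads are 22 mm wide; open, the fingers measure 114 mm over their backs; the gripper's body (76 mm by 85 mm) begins 54 mm behind the grasp point. The pads swing forward as they close: fully open they stand 13 mm farther back than shut.
Start: joints at [-1.282, 0.264, 1.604, -0, 1.274, -0.037], TCP at [0.216, -0.639, 0.231] pointing down, gripper open.
Joint ranges: [-2.63, 2.63], [-0.94, 2.18], [0.31, 2.57], [-1.31, 4.45], [0, 2.66], [-2.55, 2.55]. Speed limits (rad/s): [2.57, 2.57, 3.14, 3.14, 3.14, 3.14].

INTERFACE

Orientations are given as a rotation vector (axis times angle).
In Python, from workcell import read_state, read_camera, calibration, finish_job gives the robot as it stands.
- The arm moves only by the tool step_arm, never from a script. Its argument "commands" is a list of rows, each an object of numbers: "fingers": the gripper's target within -1 to 1 (shut at 1, half-way at 0, fully open at -1); "dx", "dy", "dz": the shift along the tool's x, y, z in m; "roll": the turn about the tool's z in degrees. In form: [{"fingers": .., "dx": .., "dy": .., "dz": .., "roll": ..}, ...]. A call has 1 to 8 rows; each row is the pose to reach, as a shift and turn from the pose commanded when the call began, along the tool's axes at that moment; what a row does not reach only later rows make up. A row lasts 1/8 s, in which the tool goes at most 62.5 mm and 10.7 degrees, less where a joint would pass 70% of its speed; a pose out of reach is approached as far as the arm can. A call with a gripper value outside its range is refused whole. The fingers move at their own pace and stop on an object; "squeeze" is the grip in N (left out, the last holds). Time passes only in rows, so rows that repeat a pose let the fingers close. It gives the time, the measured TCP pose, the force, the opening and the grip force at its end, in the units of the state.
- read_state(): the state, without advancing time (a new reading comes with each control period).
- read_camera(name): name is "scene" or "top"; returns (picture, depth): 420x560x3 uint8, blue, green, red; 420x560 float32, m along the optical axis (not along the pixel's ray), 0 where there is no reading.
- calibration(name): a dict with "intrinsics" (3x3 intrinsics, pixels), "world_to_cam" (4x4, takes a point from world to camera coordinates). Camera axes: x right, y up, looking along -z (the intrinsics and any distortion apply to the point x, -y, -z); pixel columns grow to the right and rows downward; lengths in m; the calibration is good to about 2 mm. A picture is of the moment at which its call begins. calibration takes no time and is no camera call.
- finish_job(): hands the job in; it is judged then, once.
The state is a dict: "time": time; "q": joint angles; "joint_vel": joint speeds; "joint_torque": joint torques, N m; "tool_pos": TCP position; "tcp_rot": TCP orientation; "wrist_force": force on the tool from outside, world axes, zero at the start; "torque": the same for the moment, N m; "width": opening from 0.0 (shut) to 1.0 (fully open); "grip_force": force on a finger pad.
Only numpy, scipy, OpenCV 4.12 (cv2) and the standard library are available. Lean on these libraries where they do the work, as an engineer would, in place of code of your own. Each camera call takes 0.05 s, during which the arm holds its last target. There are 200 camera calls.

## Working session

There is one attempt and no reset: what is moved stays moved. The work goes in short steps, Python scripts to look and compute and a tool call to move; the robot and the scene stay as the last step left them, time stands still between calls to the robot, and variables do not carry over. Pictures are saved under pics/ and viewed, at most 10 in all, crops included, and the job is handed in when it is done.

Besides the shell and the picture viewer there is one more tool, called after ">>>" as name(argument=value, ...) on one line, values as JSON. step_arm: Moves the arm, as the interface text tells. Its arguments: {"type":"object","properties":{"commands":{"type":"array","items":{"type":"object","properties":{"fingers":{"type":"number"},"dx":{"type":"number"},"dy":{"type":"number"},"dz":{"type":"number"},"roll":{"type":"number"}}}},"squeeze":{"type":"number"}},"required":["commands"]}

```bash
mkdir -p pics
python3 - <<'E'
from workcell import *
import cv2,numpy as np
s=read_state();print({k:np.round(s[k],3).tolist() for k in s})
for n in("scene","top"):
    p,d=read_camera(n);cv2.imwrite(f"pics/{n}0.png",p);np.save(f"{n}0.npy",d);c=calibration(n)
    print(n,{k:np.round(v,3).tolist() if not isinstance(v,str) else v for k,v in c.items()},(d>0).mean())
E
```

```text
{'time': 0.0, 'q': [-1.282, 0.265, 1.605, 0.0, 1.274, -0.037], 'joint_vel': [0.001, -0.0, 0.001, -0.001, 0.001, 0.001], 'joint_torque': [0.002, -51.511, -36.731, -0.0, 0.013, -0.0], 'tool_pos': [0.216, -0.639, 0.23], 'tcp_rot': [-3.098, -0.509, 0.0], 'wrist_force': [0.07, -0.173, 0.56], 'torque': [-0.024, -0.007, 0.012], 'grip_force': 0.0, 'width': 1.001}
scene {'intrinsics': [[422.061, 0.0, 279.686], [0.0, 422.061, 209.046], [0.0, 0.0, 1.0]], 'world_to_cam': [[0.782, 0.623, -0.004, -0.443], [-0.401, 0.507, 0.763, 0.149], [0.477, -0.595, 0.647, -1.253], [0.0, 0.0, 0.0, 1.0]]} 0.9964115646258503
top {'intrinsics': [[384.378, 0.0, 285.565], [0.0, 384.378, 211.977], [0.0, 0.0, 1.0]], 'world_to_cam': [[0.006, -1.0, -0.026, -0.019], [0.986, 0.002, 0.166, -0.612], [-0.166, -0.027, 0.986, -0.666], [0.0, 0.0, 0.0, 1.0]]} 0.9960459183673469
```

View pics/scene0.png

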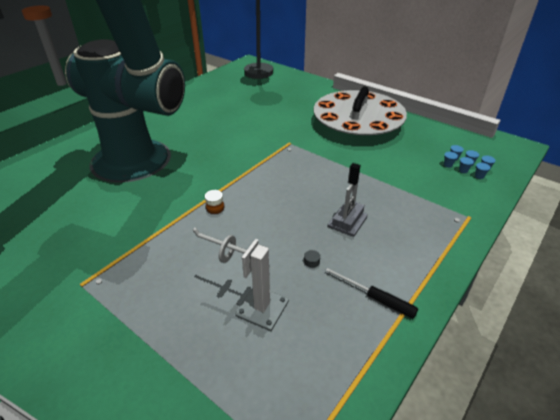

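View pics/top0.png

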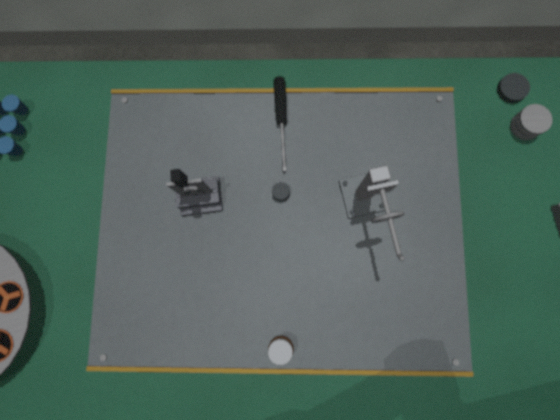

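The scene view shows the carrier's grip at about (354,174), the hook nose at (195,232) and the post top at (260,250). In the top view they are at (180,178), (400,257) and (379,174). I'll zoom in on both to get finer pixels.

```bash
cat > h.py <<'E'
import numpy as np,cv2
from workcell import *
def ray(n,u,v):
    c=calibration(n);K=np.array(c["intrinsics"]);T=np.array(c["world_to_cam"]);R=T[:3,:3]
    d=np.linalg.inv(K)@[u,v,1];d=R.T@[d[0],-d[1],-d[2]]
    return -R.T@T[:3,3],d
def onz(n,u,v,z):
    o,d=ray(n,u,v);return o+d*(z-o[2])/d[2]
def tri(a,b):
    o1,d1=ray("scene",*a);o2,d2=ray("top",*b)
    s=np.linalg.lstsq(np.c_[d1,-d2],o2-o1,rcond=None)[0]
    p,q=o1+s[0]*d1,o2+s[1]*d2;return (p+q)/2,np.linalg.norm(p-q)
def pix(n,P):
    c=calibration(n);p=np.array(c["world_to_cam"])@[*P,1];K=np.array(c["intrinsics"])
    p=K@[p[0],-p[1],-p[2]];return p[:2]/p[2]
def crop(im,x,y,w,h,k=4):
    return cv2.resize(im[y:y+h,x:x+w],None,fx=k,fy=k,interpolation=cv2.INTER_CUBIC)
E
python3 - <<'E'
from h import *
t=cv2.imread("pics/top0.png");s=cv2.imread("pics/scene0.png")
a=np.hstack([crop(t,160,155,70,70,5),crop(t,335,155,80,110,5)[:,:400]][0:1]+[crop(s,325,155,70,70,5)])
b=np.hstack([crop(t,350,160,70,50,5)[:250],crop(s,185,220,70,50,5)])
cv2.imwrite("pics/z1.png",np.vstack([a,b])) 
print(onz("top",400,257,.16),onz("top",379,174,.164),onz("top",180,178,.16))
print(tri((195,232),(400,257)),tri((354,174),(180,178)),tri((260,250),(379,174)))
E
```

```text
[ 0.5239333  -0.19518615  0.16      ] [ 0.65415637 -0.16672054  0.164     ] [0.64883032 0.15146724 0.16      ]
(array([ 0.52355967, -0.19727367,  0.15484644]), np.float64(0.001889456021230517)) (array([0.65300965, 0.15636859, 0.14584762]), np.float64(0.0012524246285924186)) (array([ 0.65434156, -0.16596124,  0.1651993 ]), np.float64(0.0014207480689880463))
```

View pics/z1.png

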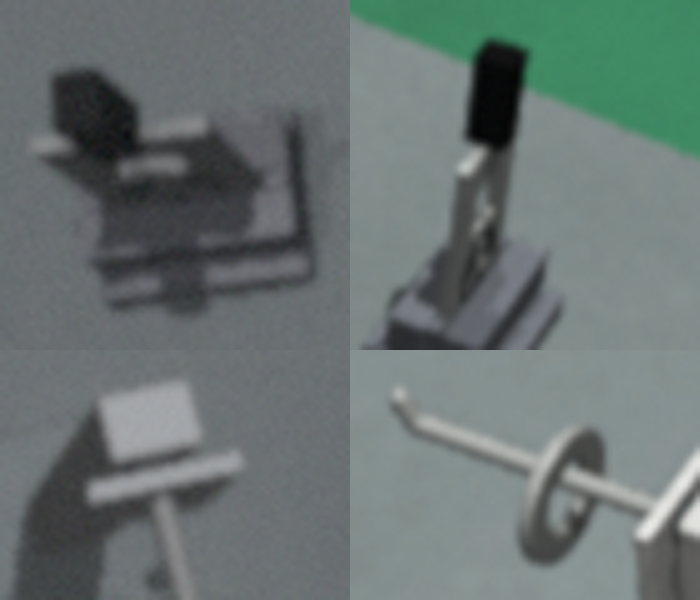

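Run:
```python
from h import *
from scipy.spatial.transform import Rotation as Ro
t=lambda x,y:(160+x/5,155+y/5); b=lambda x,y:(350+x/5,160+(y-350)/5)
f=lambda *p:np.round(p,4)
print("grip top",tri((356,165),t(78,100)),onz("top",*t(78,100),.169))
e=[onz("top",*t(35,148),.121),onz("top",*t(205,127),.121)];print("plate ends",e,np.linalg.norm(e[0]-e[1]),(e[0]+e[1])/2)
y=e[0]-e[1];print("carrier yaw deg",np.degrees(np.arctan2(-y[0],y[1])))
s=[onz("top",*b(90,490),.164),onz("top",*b(240,460),.164)];y=s[0]-s[1];print("stop",s,np.degrees(np.arctan2(-y[0],y[1])),np.linalg.norm(y))
p=onz("top",*b(150,421.5),.164);n=onz("top",400,257,.163);d=p-n
print("post",p,"nose",n,np.linalg.norm(d[:2]),np.degrees(np.arctan2(d[1],d[0])))
print("stand slot/edges",onz("top",*t(105,275),.036),onz("top",*t(305,250),.036))
S=read_state();print(Ro.from_rotvec(S["tcp_rot"]).as_matrix().round(3))
# gripper visible?
print(pix("top",S["tool_pos"]),pix("scene",S["tool_pos"]))
for q,x in (("puck",(281,191)),("jar",(280,351))):print(q,onz("top",*x,.03))
```

```text
grip top (array([0.65299316, 0.15750664, 0.16879368]), np.float64(0.003938722885288982)) [0.65139721 0.15596046 0.169     ]
plate ends [array([0.64737227, 0.18552841, 0.121     ]), array([0.65475903, 0.12719878, 0.121     ])] 0.058795492798928144 [0.65106565 0.1563636  0.121     ]
carrier yaw deg 7.21742177775325
stop [array([ 0.63145447, -0.14875528,  0.164     ]), array([ 0.64114731, -0.19600592,  0.164     ])] 11.592640155760956 0.048234572352044904
post [ 0.65366591 -0.16827575  0.164     ] nose [ 0.52377773 -0.19438447  0.163     ] 0.13248624174789497 11.365519169351028
stand slot/edges [0.61796283 0.18504809 0.036     ] [0.62783892 0.10823761 0.036     ]
[[ 0.947  0.32  -0.001]
 [ 0.32  -0.947  0.002]
 [ 0.    -0.002 -1.   ]]
[802.67926781 516.35398128] [-177.24843704  267.43306981]
puck [ 0.65673161 -0.00645807  0.03      ]
jar [ 0.360356   -0.00714094  0.03      ]
```

>>> step_arm(commands=[{"fingers":-1,"dx":0.042,"dy":-0.038},{"fingers":-1,"dx":0.083,"dy":-0.077},{"fingers":-1,"dx":0.125,"dy":-0.115},{"fingers":-1,"dx":0.167,"dy":-0.154},{"fingers":-1,"dx":0.208,"dy":-0.192},{"fingers":-1,"dx":0.25,"dy":-0.23},{"fingers":-1,"dx":0.291,"dy":-0.269},{"fingers":-1,"dx":0.333,"dy":-0.307}])

```text
invalid input
```

>>> step_arm(commands=[{"fingers":-1,"dx":0.042,"dy":-0.038,"roll":2},{"fingers":-1,"dx":0.083,"dy":-0.077,"roll":4},{"fingers":-1,"dx":0.125,"dy":-0.115,"roll":6},{"fingers":-1,"dx":0.167,"dy":-0.154,"roll":8},{"fingers":-1,"dx":0.208,"dy":-0.192,"roll":10},{"fingers":-1,"dx":0.25,"dy":-0.23,"roll":11.5},{"fingers":-1,"dx":0.291,"dy":-0.269,"roll":11.5},{"fingers":-1,"dx":0.333,"dy":-0.307,"roll":11.5}])

```text
invalid input
```

>>> step_arm(commands=[{"fingers":-1,"dx":0.042,"dy":-0.038,"dz":0,"roll":0},{"fingers":-1,"dx":0.083,"dy":-0.077,"dz":0,"roll":0},{"fingers":-1,"dx":0.125,"dy":-0.115,"dz":0,"roll":0},{"fingers":-1,"dx":0.167,"dy":-0.154,"dz":0,"roll":0},{"fingers":-1,"dx":0.208,"dy":-0.192,"dz":0,"roll":0},{"fingers":-1,"dx":0.25,"dy":-0.23,"dz":0,"roll":0},{"fingers":-1,"dx":0.291,"dy":-0.269,"dz":0,"roll":0},{"fingers":-1,"dx":0.333,"dy":-0.307,"dz":0,"roll":0}], squeeze=60)

```text
time: 1.1
tool_pos: [0.4336, -0.2402, 0.231]
tcp_rot: [-3.1, -0.509, 0.0]
wrist_force: [0.2, -0.9, -0.0]
width: 0.999
grip_force: 0.0
```

>>> step_arm(commands=[{"fingers":-1,"dx":0.042,"dy":-0.038,"dz":0,"roll":2},{"fingers":-1,"dx":0.083,"dy":-0.077,"dz":0,"roll":4},{"fingers":-1,"dx":0.125,"dy":-0.115,"dz":0,"roll":6},{"fingers":-1,"dx":0.167,"dy":-0.154,"dz":0,"roll":8},{"fingers":-1,"dx":0.208,"dy":-0.192,"dz":0,"roll":10},{"fingers":-1,"dx":0.25,"dy":-0.23,"dz":0,"roll":11.5},{"fingers":-1,"dx":0.291,"dy":-0.269,"dz":0,"roll":11.5},{"fingers":-1,"dx":0.333,"dy":-0.307,"dz":0,"roll":11.5}])

```text
time: 2.1
tool_pos: [0.6508, 0.1571, 0.2307]
tcp_rot: [3.135, 0.197, -0.001]
wrist_force: [0.3, -0.7, -0.1]
width: 1.004
grip_force: 0.0
```

Run:
```python
from h import *
t,_=read_camera("top");s,_=read_camera("scene")
S=read_state();print(S["tool_pos"],S["tcp_rot"],S["time"],S["wrist_force"])
cv2.imwrite("pics/z2.png",np.hstack([crop(t,140,140,100,100),crop(s,310,110,100,100)]))
print(pix("top",S["tool_pos"]),pix("scene",S["tool_pos"]))
```

```text
[0.65182251 0.16035191 0.22995821] [-3.13304226e+00 -2.03027826e-01  1.76556806e-04] 2.2 [ 1.04467528 -0.60454792 -0.23753531]
[159.47661407 163.62289773] [358.61375702 140.43180192]
```

View pics/z2.png

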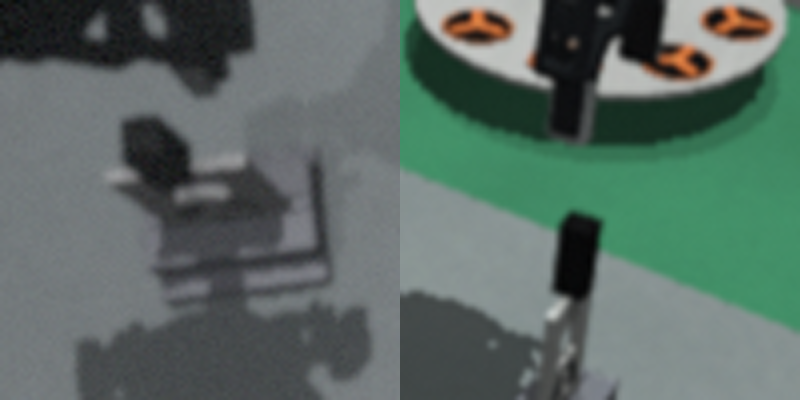

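The top crop shows the grip at about (178,178) with the fingers above it. The scene crop shows the grip at (354,173) under a finger at (354,142). They line up, so I'll descend and close.

>>> step_arm(commands=[{"fingers":-1,"dx":0,"dy":0,"dz":0.03,"roll":0},{"fingers":-1,"dx":0,"dy":0,"dz":0.06,"roll":0},{"fingers":-1,"dx":0,"dy":0,"dz":0.085,"roll":0},{"fingers":-1,"dx":0,"dy":0,"dz":0.102,"roll":0},{"fingers":-1,"dx":0,"dy":0,"dz":0.102,"roll":0}])

```text
time: 2.82
tool_pos: [0.6489, 0.1546, 0.1273]
tcp_rot: [3.135, 0.196, -0.006]
wrist_force: [-0.1, 0.6, 0.4]
width: 1.0
grip_force: 0.0
```

>>> step_arm(commands=[{"fingers":1,"dx":0,"dy":0,"dz":0,"roll":0},{"fingers":1,"dx":0,"dy":0,"dz":0,"roll":0},{"fingers":1,"dx":0,"dy":0,"dz":0,"roll":0},{"fingers":1,"dx":0,"dy":0,"dz":0,"roll":0},{"fingers":1,"dx":0,"dy":0,"dz":0,"roll":0},{"fingers":1,"dx":0,"dy":0,"dz":0,"roll":0},{"fingers":1,"dx":0,"dy":0,"dz":0,"roll":0},{"fingers":1,"dx":0,"dy":0,"dz":0,"roll":0}])

```text
time: 3.82
tool_pos: [0.6508, 0.1557, 0.1298]
tcp_rot: [-3.135, -0.196, -0.001]
wrist_force: [0.2, 0.9, 2.8]
width: 0.178
grip_force: 59.9
```

>>> step_arm(commands=[{"fingers":1,"dx":0,"dy":0,"dz":-0.01,"roll":0},{"fingers":1,"dx":0,"dy":0,"dz":-0.03,"roll":0},{"fingers":1,"dx":0,"dy":0,"dz":-0.05,"roll":0},{"fingers":1,"dx":0,"dy":0,"dz":-0.064,"roll":0},{"fingers":1,"dx":0,"dy":0,"dz":-0.0685,"roll":0},{"fingers":1,"dx":0,"dy":0,"dz":-0.0685,"roll":0}])

```text
time: 4.58
tool_pos: [0.6504, 0.1553, 0.1982]
tcp_rot: [3.135, 0.196, 0.001]
wrist_force: [0.8, 0.0, -2.5]
width: 0.183
grip_force: 59.4
```

>>> step_arm(commands=[{"fingers":1,"dx":-0.012,"dy":0.02,"dz":0,"roll":-1},{"fingers":1,"dx":-0.036,"dy":0.06,"dz":0,"roll":-2},{"fingers":1,"dx":-0.066,"dy":0.109,"dz":0,"roll":-3},{"fingers":1,"dx":-0.096,"dy":0.158,"dz":0,"roll":-4.3},{"fingers":1,"dx":-0.126,"dy":0.208,"dz":0,"roll":-4.3},{"fingers":1,"dx":-0.156,"dy":0.258,"dz":0,"roll":-4.3},{"fingers":1,"dx":-0.184,"dy":0.304,"dz":0,"roll":-4.3},{"fingers":1,"dx":-0.202,"dy":0.334,"dz":0,"roll":-4.3}])

```text
time: 5.58
tool_pos: [0.4897, -0.2029, 0.1968]
tcp_rot: [-3.126, -0.311, 0.003]
wrist_force: [0.2, -0.5, -3.0]
width: 0.178
grip_force: 59.4
```

>>> step_arm(commands=[{"fingers":1,"dx":0,"dy":0,"dz":0,"roll":0},{"fingers":1,"dx":0,"dy":0,"dz":0,"roll":0},{"fingers":1,"dx":0,"dy":0,"dz":0,"roll":0}])

```text
time: 5.95
tool_pos: [0.492, -0.2002, 0.1974]
tcp_rot: [-3.125, -0.316, 0.001]
wrist_force: [-0.0, -0.2, -1.8]
width: 0.177
grip_force: 59.6
```

Run:
```python
from h import *
t,_=read_camera("top");s,_=read_camera("scene")
S=read_state();print(S["tool_pos"],S["tcp_rot"],S["time"],S["wrist_force"])
cv2.imwrite("pics/z3.png",np.hstack([crop(t,355,170,90,140),crop(s,150,170,110,140)]))
print(pix("top",S["tool_pos"]),pix("scene",S["tool_pos"]))
```

```text
[ 0.49210739 -0.20019968  0.19761269] [-3.12526722e+00 -3.16296538e-01  2.63716621e-04] 6.05 [ 0.49193572 -1.18775445 -3.07038715]
[411.56917657 278.16149828] [179.41603533 208.5095572 ]
```

View pics/z3.png

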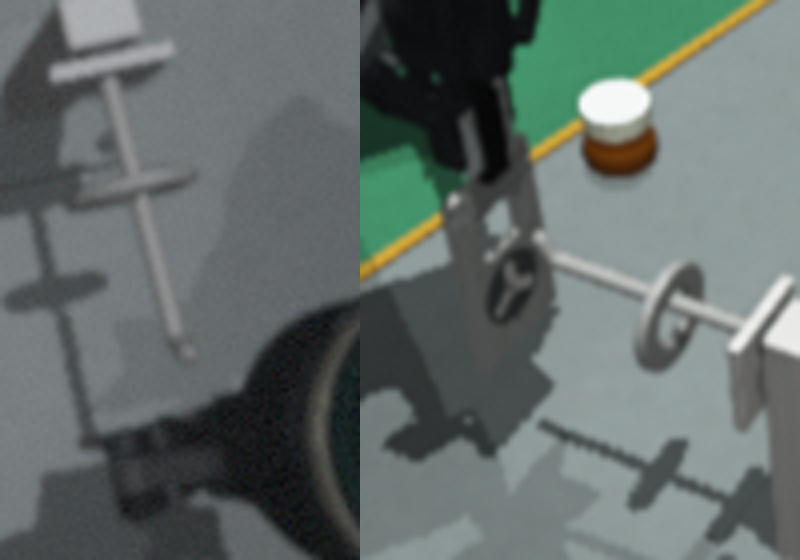

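The top crop shows the bar running from the stop at (382,190) to the nose at (401,257). The scene crop shows the plate hanging upright just in front of the nose, which is at (195,229), with the middle of its top edge near (182,212).

Run:
```python
from h import *
T=lambda x,y:(355+x/4,170+y/4)
P=[onz("top",*T(x,y),z) for x,y,z in((110,85,.154),(130,150,.154),(145,205,.154),(168,295,.154),(185,350,.163),(135,186,.162))]
for p in P:print("bar/nose/ring",p.round(4))
a,b=P[0],P[3];u=(a-b)[:2]/np.linalg.norm((a-b)[:2]);print("yaw",np.degrees(np.arctan2(u[1],u[0])))
n=[-u[1],u[0]];tp=np.array([.492,-.2002])
for q in (a,b,P[4]):print("tool lateral, along",np.dot(tp-q[:2],n).round(4),np.dot(tp-q[:2],u).round(4))
print("nose tri",tri((195,229.5),T(185,350)))
print("pred plate top centre",pix("scene",[.492,-.2002,.1895]),"nose if pred",pix("scene",P[4]))
post=np.array([.6537,-.1683]);print("tool in bracket",np.dot(tp-post,u),np.dot(tp-post,n))
```

```text
bar/nose/ring [ 0.6285 -0.1735  0.154 ]
bar/nose/ring [ 0.6021 -0.1805  0.154 ]
bar/nose/ring [ 0.5802 -0.1855  0.154 ]
bar/nose/ring [ 0.5448 -0.193   0.154 ]
bar/nose/ring [ 0.523  -0.1962  0.163 ]
bar/nose/ring [ 0.5865 -0.1799  0.162 ]
yaw 13.112667731380109
tool lateral, along 0.005 -0.139
tool lateral, along 0.005 -0.053
tool lateral, along 0.0032 -0.0311
nose tri (array([ 0.52307768, -0.19693755,  0.16071116]), np.float64(0.00019632640984926542))
pred plate top centre [180.0698221 211.85122  ] nose if pred [195.14884414 228.38571563]
tool in bracket -0.16472085295793076 0.005616101923196118
```

>>> step_arm(commands=[{"fingers":1,"dx":0.002,"dy":0.004,"dz":0,"roll":-0.8},{"fingers":1,"dx":0.01,"dy":0.004,"dz":0,"roll":-0.8},{"fingers":1,"dx":0.02,"dy":0.004,"dz":0,"roll":-0.8},{"fingers":1,"dx":0.028,"dy":0.004,"dz":0,"roll":-0.8},{"fingers":1,"dx":0.034,"dy":0.004,"dz":0,"roll":-0.8},{"fingers":1,"dx":0.038,"dy":0.004,"dz":0,"roll":-0.8},{"fingers":1,"dx":0.038,"dy":0.004,"dz":0,"roll":-0.8}])

```text
time: 6.92
tool_pos: [0.5299, -0.1975, 0.1977]
tcp_rot: [-3.124, -0.336, 0.0]
wrist_force: [-0.5, 0.9, -3.3]
width: 0.17
grip_force: 59.6
```

>>> step_arm(commands=[{"fingers":1,"dx":0.006,"dy":0,"dz":0,"roll":0},{"fingers":1,"dx":0.012,"dy":0,"dz":0,"roll":0},{"fingers":1,"dx":0.018,"dy":0,"dz":0,"roll":0},{"fingers":1,"dx":0.023,"dy":0,"dz":0,"roll":0},{"fingers":1,"dx":0.023,"dy":0,"dz":0,"roll":0},{"fingers":1,"dx":0.023,"dy":0,"dz":0,"roll":0},{"fingers":1,"dx":0.023,"dy":0,"dz":0,"roll":0}])

```text
time: 7.8
tool_pos: [0.5521, -0.1927, 0.1977]
tcp_rot: [-3.124, -0.336, 0.0]
wrist_force: [-0.3, -0.2, -2.3]
width: 0.18
grip_force: 59.6
```

Run:
```python
from h import *
t,_=read_camera("top");s,_=read_camera("scene")
S=read_state();print(S["tool_pos"],S["tcp_rot"],S["time"],S["wrist_force"],S["torque"])
cv2.imwrite("pics/z4.png",np.hstack([crop(t,355,170,90,140),crop(s,150,170,110,140)]))
```

```text
[ 0.55208829 -0.1927475   0.19782476] [ 3.12360908e+00  3.35504754e-01 -8.19206930e-05] 7.9 [-0.27927594  0.8052196  -1.95345181] [-0.03883553  0.00944862 -0.04846993]
```

View pics/z4.png

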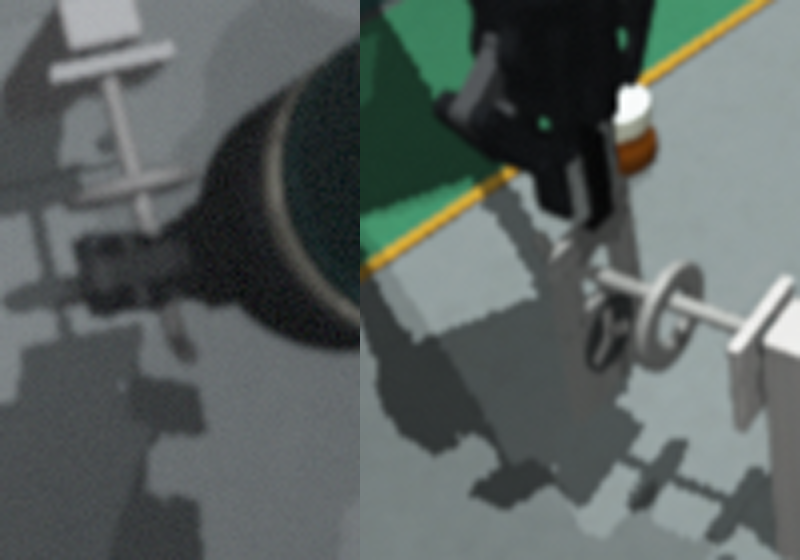

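The plate is threaded over the nose. In the scene crop the bar passes through its hole at (610,285), in front of the ring at (670,310). Next I'll lower it gently.

>>> step_arm(commands=[{"fingers":1,"dx":0,"dy":0,"dz":0.003,"roll":0},{"fingers":1,"dx":0,"dy":0,"dz":0.006,"roll":0},{"fingers":1,"dx":0,"dy":0,"dz":0.009,"roll":0},{"fingers":1,"dx":0,"dy":0,"dz":0.011,"roll":0},{"fingers":1,"dx":0,"dy":0,"dz":0.011,"roll":0},{"fingers":1,"dx":0,"dy":0,"dz":0.011,"roll":0}])

```text
time: 8.65
tool_pos: [0.5523, -0.1927, 0.1868]
tcp_rot: [3.124, 0.336, 0.0]
wrist_force: [-0.7, -0.2, -2.7]
width: 0.181
grip_force: 59.6
```

>>> step_arm(commands=[{"fingers":1,"dx":0,"dy":0,"dz":0.001,"roll":0},{"fingers":1,"dx":0,"dy":0,"dz":0.001,"roll":0},{"fingers":1,"dx":0,"dy":0,"dz":0.002,"roll":0},{"fingers":1,"dx":0,"dy":0,"dz":0.002,"roll":0}])

```text
time: 9.15
tool_pos: [0.5522, -0.1927, 0.1847]
tcp_rot: [-3.124, -0.336, 0.0]
wrist_force: [0.4, 0.1, -2.2]
width: 0.181
grip_force: 59.6
```

>>> step_arm(commands=[{"fingers":1,"dx":0,"dy":0,"dz":0.0005,"roll":0},{"fingers":1,"dx":0,"dy":0,"dz":0.0005,"roll":0},{"fingers":1,"dx":0,"dy":0,"dz":0.001,"roll":0},{"fingers":1,"dx":0,"dy":0,"dz":0.001,"roll":0}])

```text
time: 9.65
tool_pos: [0.5522, -0.1927, 0.1837]
tcp_rot: [-3.124, -0.336, 0.0]
wrist_force: [0.4, -0.4, -1.8]
width: 0.186
grip_force: 59.6
```

>>> step_arm(commands=[{"fingers":1,"dx":0,"dy":0,"dz":0.0005,"roll":0},{"fingers":1,"dx":0,"dy":0,"dz":0.0005,"roll":0},{"fingers":1,"dx":0,"dy":0,"dz":0.0005,"roll":0}])

```text
time: 10.02
tool_pos: [0.5523, -0.1927, 0.1835]
tcp_rot: [3.124, 0.336, 0.0]
wrist_force: [-0.3, -1.0, -1.7]
width: 0.18
grip_force: 59.7
```

>>> step_arm(commands=[{"fingers":1,"dx":0,"dy":0,"dz":0.0005,"roll":0},{"fingers":1,"dx":0,"dy":0,"dz":0.0005,"roll":0},{"fingers":1,"dx":0,"dy":0,"dz":0.0005,"roll":0}])

```text
time: 10.4
tool_pos: [0.5524, -0.1928, 0.1833]
tcp_rot: [3.123, 0.336, 0.001]
wrist_force: [-0.8, 0.0, 2.8]
width: 0.175
grip_force: 60.2
```

>>> step_arm(commands=[{"fingers":1,"dx":0,"dy":0,"dz":-0.0003,"roll":0},{"fingers":1,"dx":0,"dy":0,"dz":-0.0003,"roll":0}])

```text
time: 10.65
tool_pos: [0.5524, -0.1927, 0.1833]
tcp_rot: [3.123, 0.336, 0.001]
wrist_force: [-2.0, 0.1, 2.0]
width: 0.18
grip_force: 60.1
```

>>> step_arm(commands=[{"fingers":1,"dx":0,"dy":0,"dz":0,"roll":0},{"fingers":1,"dx":0,"dy":0,"dz":0,"roll":0}])

```text
time: 10.9
tool_pos: [0.5524, -0.1928, 0.1833]
tcp_rot: [3.123, 0.336, 0.0]
wrist_force: [-1.1, 0.5, 2.4]
width: 0.179
grip_force: 60.1
```

>>> step_arm(commands=[{"fingers":1,"dx":0,"dy":0,"dz":-0.0004,"roll":0},{"fingers":1,"dx":0,"dy":0,"dz":-0.0004,"roll":0},{"fingers":1,"dx":0,"dy":0,"dz":-0.0004,"roll":0}])

```text
time: 11.28
tool_pos: [0.5523, -0.1927, 0.1833]
tcp_rot: [3.124, 0.336, 0.0]
wrist_force: [0.9, -0.6, 0.6]
width: 0.18
grip_force: 60.1
```

>>> step_arm(commands=[{"fingers":1,"dx":0,"dy":0,"dz":0,"roll":0},{"fingers":1,"dx":0,"dy":0,"dz":0,"roll":0}])

```text
time: 11.52
tool_pos: [0.5523, -0.1927, 0.1834]
tcp_rot: [3.124, 0.336, 0.0]
wrist_force: [-0.2, 0.4, -0.4]
width: 0.176
grip_force: 60.1
```

>>> step_arm(commands=[{"fingers":1,"dx":0.002,"dy":0,"dz":-0.0002,"roll":0},{"fingers":1,"dx":0.005,"dy":0,"dz":-0.0002,"roll":0},{"fingers":1,"dx":0.008,"dy":0,"dz":-0.0002,"roll":0},{"fingers":1,"dx":0.011,"dy":0,"dz":-0.0002,"roll":0},{"fingers":1,"dx":0.014,"dy":0,"dz":-0.0002,"roll":0},{"fingers":1,"dx":0.017,"dy":0,"dz":-0.0002,"roll":0},{"fingers":1,"dx":0.019,"dy":0,"dz":-0.0002,"roll":0},{"fingers":1,"dx":0.02,"dy":0,"dz":-0.0002,"roll":0}])

```text
time: 12.52
tool_pos: [0.572, -0.1884, 0.1836]
tcp_rot: [-3.124, -0.336, -0.0]
wrist_force: [-0.1, 0.5, -2.3]
width: 0.181
grip_force: 59.9
```

>>> step_arm(commands=[{"fingers":1,"dx":0,"dy":0,"dz":0,"roll":0},{"fingers":1,"dx":0,"dy":0,"dz":0,"roll":0}])

```text
time: 12.78
tool_pos: [0.5717, -0.1884, 0.1836]
tcp_rot: [-3.124, -0.336, 0.0]
wrist_force: [-0.1, 0.9, -2.6]
width: 0.183
grip_force: 59.8
```

>>> step_arm(commands=[{"fingers":1,"dx":0,"dy":0,"dz":0.0003,"roll":0},{"fingers":1,"dx":0,"dy":0,"dz":0.0003,"roll":0},{"fingers":1,"dx":0,"dy":0,"dz":0.0003,"roll":0}])

```text
time: 13.15
tool_pos: [0.5718, -0.1885, 0.1835]
tcp_rot: [3.124, 0.336, 0.0]
wrist_force: [-0.6, 0.4, -1.7]
width: 0.176
grip_force: 59.8
```

>>> step_arm(commands=[{"fingers":1,"dx":0,"dy":0,"dz":0,"roll":0},{"fingers":1,"dx":0,"dy":0,"dz":0,"roll":0}])

```text
time: 13.4
tool_pos: [0.5718, -0.1885, 0.1835]
tcp_rot: [3.124, 0.336, 0.0]
wrist_force: [-0.3, -0.1, -1.0]
width: 0.18
grip_force: 59.8
```

>>> step_arm(commands=[{"fingers":1,"dx":0.002,"dy":0,"dz":0,"roll":0},{"fingers":1,"dx":0.004,"dy":0,"dz":0,"roll":0},{"fingers":1,"dx":0.006,"dy":0,"dz":0,"roll":0},{"fingers":1,"dx":0.008,"dy":0,"dz":0,"roll":0},{"fingers":1,"dx":0.01,"dy":0,"dz":0,"roll":0},{"fingers":1,"dx":0.012,"dy":0,"dz":0,"roll":0},{"fingers":1,"dx":0.014,"dy":0,"dz":0,"roll":0},{"fingers":1,"dx":0.016,"dy":0,"dz":0,"roll":0}])

```text
time: 14.4
tool_pos: [0.5874, -0.185, 0.1834]
tcp_rot: [-3.124, -0.336, 0.0]
wrist_force: [-2.1, 0.6, 0.3]
width: 0.175
grip_force: 59.9
```

>>> step_arm(commands=[{"fingers":1,"dx":0.002,"dy":0,"dz":0,"roll":0},{"fingers":1,"dx":0.004,"dy":0,"dz":0,"roll":0},{"fingers":1,"dx":0.006,"dy":0,"dz":0,"roll":0},{"fingers":1,"dx":0.006,"dy":0,"dz":0,"roll":0}])

```text
time: 14.9
tool_pos: [0.5937, -0.1837, 0.1834]
tcp_rot: [-3.124, -0.336, -0.001]
wrist_force: [-1.2, 1.1, -0.4]
width: 0.178
grip_force: 59.8
```

Run:
```python
from h import *
t,_=read_camera("top");s,_=read_camera("scene")
S=read_state();print(S["tool_pos"],S["tcp_rot"],S["time"],S["wrist_force"],S["torque"])
cv2.imwrite("pics/z5.png",np.hstack([crop(t,355,170,90,100),crop(s,170,200,110,100)]))
```

```text
[ 0.5937096  -0.18370432  0.18345268] [3.12357491e+00 3.35660488e-01 1.41693065e-03] 15.0 [-0.6838337   1.55367287 -0.02661704] [ 0.16437702  0.0705653  -0.01270337]
```

View pics/z5.png

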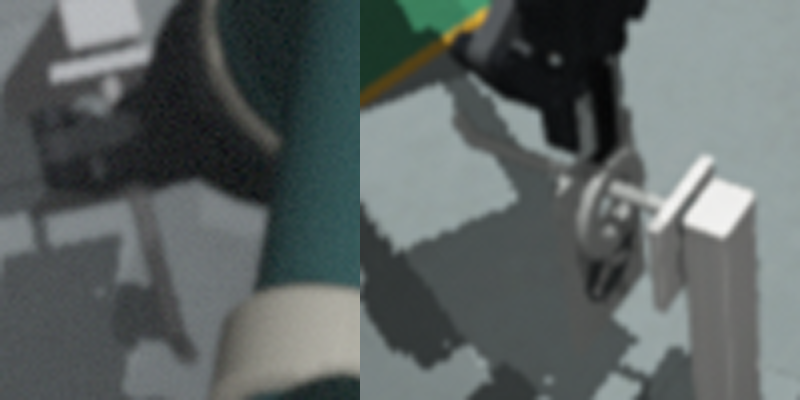

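In the scene crop the ring at (605,205) now touches the plate. The stop plate at (680,240) is still some way off, so I'll keep sliding slowly.

>>> step_arm(commands=[{"fingers":1,"dx":0.002,"dy":0,"dz":-0.0001,"roll":0},{"fingers":1,"dx":0.004,"dy":0,"dz":-0.0001,"roll":0},{"fingers":1,"dx":0.006,"dy":0,"dz":-0.0001,"roll":0},{"fingers":1,"dx":0.008,"dy":0,"dz":-0.0001,"roll":0},{"fingers":1,"dx":0.01,"dy":0,"dz":-0.0001,"roll":0},{"fingers":1,"dx":0.012,"dy":0,"dz":-0.0001,"roll":0},{"fingers":1,"dx":0.012,"dy":0,"dz":-0.0001,"roll":0}])

```text
time: 15.88
tool_pos: [0.6055, -0.1811, 0.1835]
tcp_rot: [3.124, 0.336, 0.001]
wrist_force: [-0.3, -0.3, -0.2]
width: 0.183
grip_force: 59.8
```

>>> step_arm(commands=[{"fingers":1,"dx":0.001,"dy":0,"dz":0,"roll":0},{"fingers":1,"dx":0.002,"dy":0,"dz":0,"roll":0},{"fingers":1,"dx":0.003,"dy":0,"dz":0,"roll":0},{"fingers":1,"dx":0.004,"dy":0,"dz":0,"roll":0}])

```text
time: 16.38
tool_pos: [0.6089, -0.1804, 0.1834]
tcp_rot: [-3.124, -0.336, 0.0]
wrist_force: [-3.0, -0.1, -0.3]
width: 0.179
grip_force: 59.8
```

>>> step_arm(commands=[{"fingers":1,"dx":0.0008,"dy":0,"dz":0,"roll":0},{"fingers":1,"dx":0.0015,"dy":0,"dz":0,"roll":0},{"fingers":1,"dx":0.002,"dy":0,"dz":0,"roll":0}])

```text
time: 16.75
tool_pos: [0.6109, -0.1799, 0.1835]
tcp_rot: [-3.124, -0.336, 0.0]
wrist_force: [-1.5, 0.8, -0.4]
width: 0.177
grip_force: 59.8
```

>>> step_arm(commands=[{"fingers":1,"dx":0.0005,"dy":0,"dz":0,"roll":0},{"fingers":1,"dx":0.001,"dy":0,"dz":0,"roll":0},{"fingers":1,"dx":0.0015,"dy":0,"dz":0,"roll":0}])

```text
time: 17.12
tool_pos: [0.6124, -0.1796, 0.1835]
tcp_rot: [-3.124, -0.336, 0.0]
wrist_force: [-1.2, -0.8, -0.7]
width: 0.178
grip_force: 59.8
```

>>> step_arm(commands=[{"fingers":1,"dx":0.0005,"dy":0,"dz":0,"roll":0},{"fingers":1,"dx":0.001,"dy":0,"dz":0,"roll":0}])

```text
time: 17.38
tool_pos: [0.6133, -0.1794, 0.1835]
tcp_rot: [-3.124, -0.336, 0.0]
wrist_force: [-1.2, -0.8, -0.6]
width: 0.177
grip_force: 59.8
```

>>> step_arm(commands=[{"fingers":1,"dx":0.0005,"dy":0,"dz":0,"roll":0},{"fingers":1,"dx":0.001,"dy":0,"dz":0,"roll":0}])

```text
time: 17.62
tool_pos: [0.6143, -0.1792, 0.1835]
tcp_rot: [-3.124, -0.336, 0.0]
wrist_force: [-2.6, 0.5, 0.1]
width: 0.177
grip_force: 59.8
```

>>> step_arm(commands=[{"fingers":1,"dx":0.0005,"dy":0,"dz":0,"roll":0},{"fingers":1,"dx":0.001,"dy":0,"dz":0,"roll":0}])

```text
time: 17.88
tool_pos: [0.6153, -0.179, 0.1835]
tcp_rot: [3.124, 0.336, -0.0]
wrist_force: [-0.9, 0.2, -0.1]
width: 0.181
grip_force: 59.8
```

>>> step_arm(commands=[{"fingers":1,"dx":0.0005,"dy":0,"dz":0,"roll":0},{"fingers":1,"dx":0.001,"dy":0,"dz":0,"roll":0}])

```text
time: 18.12
tool_pos: [0.6163, -0.1788, 0.1835]
tcp_rot: [3.124, 0.336, 0.0]
wrist_force: [-1.7, 0.8, -0.5]
width: 0.181
grip_force: 59.8
```

>>> step_arm(commands=[{"fingers":1,"dx":0.0005,"dy":0,"dz":0,"roll":0},{"fingers":1,"dx":0.0005,"dy":0,"dz":0,"roll":0}])

```text
time: 18.38
tool_pos: [0.6169, -0.1787, 0.1835]
tcp_rot: [3.124, 0.336, 0.0]
wrist_force: [-0.8, 0.5, -0.5]
width: 0.178
grip_force: 59.8
```

>>> step_arm(commands=[{"fingers":1,"dx":0.0005,"dy":0,"dz":0,"roll":0},{"fingers":1,"dx":0.001,"dy":0,"dz":0,"roll":0}])

```text
time: 18.62
tool_pos: [0.6177, -0.1785, 0.1835]
tcp_rot: [-3.124, -0.336, 0.0]
wrist_force: [-1.6, -0.4, -0.7]
width: 0.179
grip_force: 59.8
```

>>> step_arm(commands=[{"fingers":1,"dx":0.0004,"dy":0,"dz":0,"roll":0},{"fingers":1,"dx":0.0006,"dy":0,"dz":0,"roll":0}])

```text
time: 18.88
tool_pos: [0.6183, -0.1783, 0.1835]
tcp_rot: [-3.124, -0.336, 0.0]
wrist_force: [-2.6, 1.0, 0.1]
width: 0.176
grip_force: 59.8
```

>>> step_arm(commands=[{"fingers":1,"dx":0.0005,"dy":0,"dz":0,"roll":0},{"fingers":1,"dx":0.001,"dy":0,"dz":0,"roll":0}])

```text
time: 19.12
tool_pos: [0.6193, -0.1781, 0.1835]
tcp_rot: [3.124, 0.336, 0.0]
wrist_force: [-1.9, 0.8, -0.5]
width: 0.183
grip_force: 59.8
```

>>> step_arm(commands=[{"fingers":1,"dx":0.0004,"dy":0,"dz":0,"roll":0},{"fingers":1,"dx":0.0006,"dy":0,"dz":0,"roll":0}])

```text
time: 19.38
tool_pos: [0.6199, -0.178, 0.1835]
tcp_rot: [3.124, 0.336, -0.0]
wrist_force: [-1.8, -0.5, -0.2]
width: 0.176
grip_force: 59.8
```

>>> step_arm(commands=[{"fingers":1,"dx":0.0005,"dy":0,"dz":0,"roll":0},{"fingers":1,"dx":0.001,"dy":0,"dz":0,"roll":0}])

```text
time: 19.62
tool_pos: [0.6209, -0.1778, 0.1834]
tcp_rot: [-3.124, -0.336, 0.0]
wrist_force: [-2.2, -0.0, 0.7]
width: 0.178
grip_force: 59.8
```

>>> step_arm(commands=[{"fingers":1,"dx":0.0004,"dy":0,"dz":0,"roll":0},{"fingers":1,"dx":0.0006,"dy":0,"dz":0,"roll":0}])

```text
time: 19.88
tool_pos: [0.6215, -0.1777, 0.1835]
tcp_rot: [3.124, 0.336, -0.0]
wrist_force: [-1.9, 0.2, -0.3]
width: 0.182
grip_force: 59.8
```

>>> step_arm(commands=[{"fingers":1,"dx":0.0005,"dy":0,"dz":0,"roll":0},{"fingers":1,"dx":0.001,"dy":0,"dz":0,"roll":0}])

```text
time: 20.12
tool_pos: [0.6225, -0.1774, 0.1835]
tcp_rot: [-3.124, -0.336, -0.0]
wrist_force: [-2.1, 1.0, -0.5]
width: 0.178
grip_force: 59.8
```

>>> step_arm(commands=[{"fingers":1,"dx":0.0004,"dy":0,"dz":0,"roll":0},{"fingers":1,"dx":0.0006,"dy":0,"dz":0,"roll":0}])

```text
time: 20.38
tool_pos: [0.623, -0.1773, 0.1835]
tcp_rot: [-3.124, -0.336, 0.0]
wrist_force: [-2.3, 0.4, 0.4]
width: 0.182
grip_force: 59.8
```

Run:
```python
from h import *
s,_=read_camera("scene")
S=read_state();print(S["tool_pos"],S["wrist_force"])
cv2.imwrite("pics/z6.png",crop(s,190,205,100,80,6))
```

```text
[ 0.62304057 -0.17729606  0.18350118] [-1.88732712  0.07866809 -0.32297173]
```

View pics/z6.png

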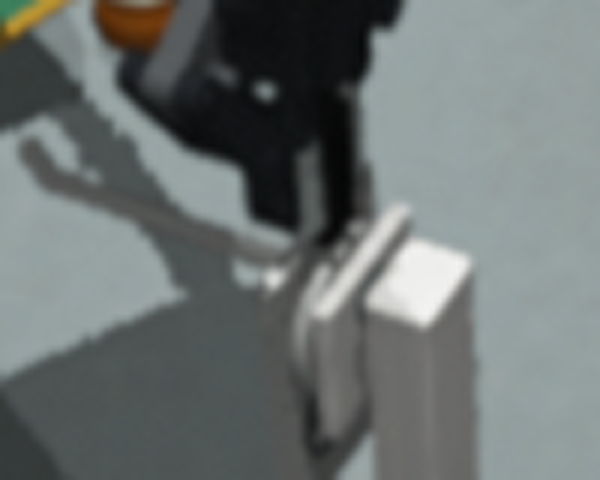

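The ring, at (305,330) in the crop, is now almost behind the stop plate at (340,300). Only a millimetre or two is left, so I'll creep on.

>>> step_arm(commands=[{"fingers":1,"dx":0.0004,"dy":0,"dz":0,"roll":0},{"fingers":1,"dx":0.0008,"dy":0,"dz":0,"roll":0}])

```text
time: 20.68
tool_pos: [0.6238, -0.1772, 0.1835]
tcp_rot: [-3.124, -0.336, -0.0]
wrist_force: [-1.8, -0.8, 0.1]
width: 0.175
grip_force: 59.8
```

>>> step_arm(commands=[{"fingers":1,"dx":0.0004,"dy":0,"dz":0,"roll":0},{"fingers":1,"dx":0.0006,"dy":0,"dz":0,"roll":0}])

```text
time: 20.92
tool_pos: [0.6244, -0.177, 0.1834]
tcp_rot: [-3.124, -0.336, 0.0]
wrist_force: [-2.1, -0.0, -0.2]
width: 0.179
grip_force: 59.8
```

>>> step_arm(commands=[{"fingers":1,"dx":0.0004,"dy":0,"dz":0,"roll":0},{"fingers":1,"dx":0.0008,"dy":0,"dz":0,"roll":0}])

```text
time: 21.18
tool_pos: [0.6247, -0.1769, 0.1834]
tcp_rot: [3.124, 0.336, -0.002]
wrist_force: [-4.4, -0.4, 1.3]
width: 0.18
grip_force: 60.0
```

>>> step_arm(commands=[{"fingers":1,"dx":0.0004,"dy":0,"dz":0,"roll":0},{"fingers":1,"dx":0.0006,"dy":0,"dz":0,"roll":0}])

```text
time: 21.42
tool_pos: [0.6248, -0.1769, 0.1835]
tcp_rot: [-3.124, -0.336, 0.003]
wrist_force: [-6.2, -0.1, 2.6]
width: 0.179
grip_force: 60.1
```

>>> step_arm(commands=[{"fingers":1,"dx":0.0003,"dy":0,"dz":-0.0003,"roll":0},{"fingers":1,"dx":0.0003,"dy":0,"dz":-0.0003,"roll":0},{"fingers":1,"dx":0.0003,"dy":0,"dz":-0.0003,"roll":0}])

```text
time: 21.8
tool_pos: [0.6248, -0.1769, 0.1835]
tcp_rot: [-3.124, -0.336, 0.004]
wrist_force: [-6.5, 0.2, 1.7]
width: 0.181
grip_force: 60.1
```

>>> step_arm(commands=[{"fingers":1,"dx":0.0001,"dy":0,"dz":0,"roll":0},{"fingers":1,"dx":0.0001,"dy":0,"dz":0,"roll":0},{"fingers":1,"dx":0.0001,"dy":0,"dz":0,"roll":0},{"fingers":1,"dx":0.0001,"dy":0,"dz":0,"roll":0},{"fingers":1,"dx":0.0001,"dy":0,"dz":0,"roll":0},{"fingers":1,"dx":0.0001,"dy":0,"dz":0,"roll":0},{"fingers":1,"dx":0.0001,"dy":0,"dz":0,"roll":0},{"fingers":1,"dx":0.0001,"dy":0,"dz":0,"roll":0}])

```text
time: 22.8
tool_pos: [0.6248, -0.1769, 0.1835]
tcp_rot: [-3.124, -0.336, 0.005]
wrist_force: [-4.9, -0.9, 1.8]
width: 0.175
grip_force: 60.1
```

>>> step_arm(commands=[{"fingers":1,"dx":0.0002,"dy":0,"dz":0,"roll":0},{"fingers":1,"dx":0.0002,"dy":0,"dz":0,"roll":0},{"fingers":1,"dx":0.0002,"dy":0,"dz":0,"roll":0},{"fingers":1,"dx":0.0002,"dy":0,"dz":0,"roll":0},{"fingers":1,"dx":0.0002,"dy":0,"dz":0,"roll":0},{"fingers":1,"dx":0.0002,"dy":0,"dz":0,"roll":0}])

```text
time: 23.55
tool_pos: [0.6248, -0.1769, 0.1835]
tcp_rot: [-3.124, -0.336, 0.005]
wrist_force: [-6.6, -0.3, 2.6]
width: 0.179
grip_force: 60.1
```

>>> step_arm(commands=[{"fingers":1,"dx":-0.0003,"dy":0,"dz":0,"roll":0},{"fingers":1,"dx":-0.0007,"dy":0,"dz":-0.0001,"roll":0},{"fingers":1,"dx":-0.001,"dy":0,"dz":-0.0001,"roll":0},{"fingers":1,"dx":-0.001,"dy":0,"dz":-0.0001,"roll":0}])

```text
time: 24.05
tool_pos: [0.6247, -0.1769, 0.1835]
tcp_rot: [-3.124, -0.336, 0.002]
wrist_force: [-4.7, -0.8, 0.4]
width: 0.18
grip_force: 60.0
```

>>> step_arm(commands=[{"fingers":1,"dx":-0.0004,"dy":0,"dz":0,"roll":0},{"fingers":1,"dx":-0.0008,"dy":0,"dz":0,"roll":0},{"fingers":1,"dx":-0.0008,"dy":0,"dz":0,"roll":0}], squeeze=20)

```text
time: 24.42
tool_pos: [0.6246, -0.1769, 0.1835]
tcp_rot: [-3.123, -0.336, -0.0]
wrist_force: [-2.7, -1.1, -2.7]
width: 0.177
grip_force: 59.6
```

>>> step_arm(commands=[{"fingers":1,"dx":0,"dy":0,"dz":0.0003,"roll":0},{"fingers":1,"dx":0,"dy":0,"dz":0.0003,"roll":0},{"fingers":0.55,"dx":0,"dy":0,"dz":0.0003,"roll":0},{"fingers":0.5,"dx":0,"dy":0,"dz":0.0003,"roll":0},{"fingers":0.4,"dx":0,"dy":0,"dz":0.0003,"roll":0},{"fingers":0.3,"dx":0,"dy":0,"dz":0.0003,"roll":0},{"fingers":0.2,"dx":0,"dy":0,"dz":0.0003,"roll":0},{"fingers":0.2,"dx":0,"dy":0,"dz":0.0003,"roll":0}])

```text
time: 25.42
tool_pos: [0.6246, -0.177, 0.1836]
tcp_rot: [-3.124, -0.336, -0.0]
wrist_force: [-0.6, -0.2, 0.3]
width: 0.404
grip_force: 0.0
```

>>> step_arm(commands=[{"fingers":0.1,"dx":0,"dy":0,"dz":-0.01,"roll":0},{"fingers":0,"dx":0,"dy":0,"dz":-0.03,"roll":0},{"fingers":0,"dx":0,"dy":0,"dz":-0.055,"roll":0},{"fingers":0,"dx":0,"dy":0,"dz":-0.08,"roll":0},{"fingers":0,"dx":-0.04,"dy":0,"dz":-0.11,"roll":0},{"fingers":0,"dx":-0.09,"dy":0,"dz":-0.12,"roll":0},{"fingers":0,"dx":-0.14,"dy":0,"dz":-0.12,"roll":0},{"fingers":0,"dx":-0.14,"dy":0,"dz":-0.12,"roll":0}])

```text
time: 26.42
tool_pos: [0.4857, -0.2074, 0.306]
tcp_rot: [3.122, 0.332, 0.003]
wrist_force: [0.1, 0.6, 0.6]
width: 0.499
grip_force: 0.0
```

Run:
```python
from h import *
t,_=read_camera("top");s,_=read_camera("scene")
S=read_state();print(S["tool_pos"],S["wrist_force"],S["time"],S["width"])
cv2.imwrite("pics/z7.png",np.hstack([crop(t,345,150,80,120),crop(s,185,180,110,120)]))
```

```text
[ 0.48826765 -0.20702978  0.30550557] [ 0.01534236 -0.17125326  0.24705707] 26.525 0.4996226139894175
```

View pics/z7.png

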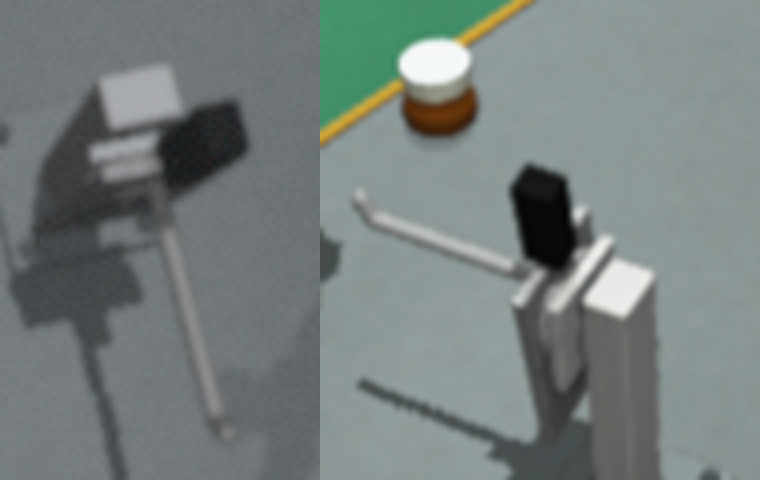

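The plate hangs free and upright against the ring and stop: grip at (545,215) in the scene crop, and its top edge parallel to the stop in the top crop. I'll let it settle and hand in.

>>> step_arm(commands=[{"fingers":0,"dx":0,"dy":0,"dz":0,"roll":0},{"fingers":0,"dx":0,"dy":0,"dz":0,"roll":0},{"fingers":0,"dx":0,"dy":0,"dz":0,"roll":0},{"fingers":0,"dx":0,"dy":0,"dz":0,"roll":0},{"fingers":0,"dx":0,"dy":0,"dz":0,"roll":0},{"fingers":0,"dx":0,"dy":0,"dz":0,"roll":0},{"fingers":0,"dx":0,"dy":0,"dz":0,"roll":0},{"fingers":0,"dx":0,"dy":0,"dz":0,"roll":0}])

```text
time: 27.52
tool_pos: [0.4877, -0.2068, 0.3036]
tcp_rot: [3.124, 0.336, 0.0]
wrist_force: [1.0, 0.0, 0.3]
width: 0.497
grip_force: 0.0
```

```bash
python3 -c "
from workcell import *
print(finish_job())"
```

```text
the job is handed in; nothing more can be done
None
```

The carrier is hung on the hook, pressed against the ring and stop at about 6 N (measured at the wrist) for over a second, then released; the job was handed in at about 27.5 s, but the hand-in returned no verdict.

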